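# Vent the lubricator: hold the bayonet cap half-way to its lock

## Robot

A 6-joint arm with a two-finger parallel gripper is mounted at the origin on the work surface. World frame = base frame: x ahead of the robot, y to its left, z up, the work surface at z = 0. Lengths are in mm, angles in rad, forces in N, time in s.
With the tool pointing down it reaches from about 350 to 925 mm from the base axis. Payload 6.4 kg.
Tool frame: the origin (TCP) lies on the mounting face of the last link; the fingertips stand 173 mm ahead of it and the grasp point (between the pads) lies 155 mm ahead of it; z points along the fingers, y is the line along which they close (so a half turn about z gives the same grasp; the last joint's range is limited). The gripper opens to 85 mm and grips with 20 to 120 N. Pads are 22 mm wide; open, the fingers measure 114 mm over their backs; the gripper's body (76 mm by 85 mm) begins 54 mm behind the grasp point. The pads swing forward as they close: fully open they stand 13 mm farther back than shut.
Start: joints at [0.942, 0.245, 1.558, -0, 1.339, -0.174], TCP at [285.533, 583.94, 404.69] pointing down, gripper open.
Joint ranges: [-3.13, 3.13], [-1.02, 2.26], [0.13, 2.54], [-0.95, 4.09], [0.21, 2.88], [-2.74, 2.74]. Speed limits (rad/s): [2.57, 2.57, 3.14, 3.14, 3.14, 3.14].

## Interface

Orientations are given as a 3x3 rotation matrix whose columns are the frame's x, y, z axes.
In Python, from workcell import r gives the robot as it stands. The module is installed in compiled form; this text tells all that it offers.
- The arm moves only by the tool drive_tool, never from a script. Its argument "motion" is a list of rows, each an object with "xyz": the shift along the tool's x, y, z in m, a list of three; "twist": the turn about the tool's z in degrees. A call has 1 to 12 rows; each row is the pose to reach, as a shift and turn from the pose commanded when the call began, along the tool's axes at that moment; what a row does not reach only later rows make up. A row lasts 1/8 s, in which the tool goes at most 62.5 mm and 10.7 degrees, less where a joint would pass 70% of its speed; a pose out of reach is approached as far as the arm can. A call with a gripper value outside its range is refused whole. "gripper" is the gripper command: -1 is shut, 1 is fully open, values between are in proportion, set as the call begins (left out, the last holds). The fingers move at their own pace and stop on an object; "grip_force" is the grip in N (left out, the last holds). Time passes only in rows, so rows that repeat a pose let the fingers close. It gives the time, the measured TCP pose, the force, the opening and the grip force at its end, in the units of the state.
- r.get_state(): the state, without advancing time (a new reading comes with each control period).
- r.camera(name): name is "scene" or "top"; returns the picture (420x560x3 uint8, red, green, blue); there is no depth.
- r.camera_info(name): a dict with "fx", "fy", "cx", "cy" (pixels), "dist_coeffs" ([k1, k2, p1, p2, k3] as OpenCV has them; the pictures are not rectified), "R" (3x3) and "t" (3): a world point X has camera coordinates R X + t. Camera axes: x right, y down, z forward; pixel columns grow to the right and rows downward; lengths in mm; the calibration is good to about 2 mm. A picture is of the moment at which its call begins. camera_info takes no time and is no camera call.
- r.sign_off(): hands the job in; it is judged then, once.
The state is a dict: "time": time; "qpos": joint angles; "joint_vel": joint speeds; "effort": joint torques, N m; "tcp_pos": TCP position; "eef_rot": TCP orientation; "wrist_force": force on the tool from outside, world axes, zero at the start; "torque": the same for the moment, N m; "opening": opening from 0.0 (shut) to 1.0 (fully open); "finger_force": force on a finger pad.
Only numpy, scipy, OpenCV 4.12 (cv2) and the standard library are available. Lean on these libraries where they do the work, as an engineer would, in place of code of your own. Each camera call takes 0.05 s, during which the arm holds its last target. There are 200 camera calls.

## Task

Fit the loose bayonet cap into the filler neck of the grey lubricator reservoir, push it fully home with its two lugs through the two slots, then twist it clockwise (seen from above) half of the way to the lock, to the round vent dot on the collar, stopping well before it clicks locked. The cap springs back if released, so keep hold of it: finish with the gripper still holding the cap at rest at half-way, and leave the other things on the bench alone.

Things in the scene. Friction and masses are not known exactly. Their poses are not given: they have to be found in the camera images.
- cap_grip (a point): Grip point of the loose steel bayonet cap, on its axis 52 mm above its underside, mid-way in its black bar handle (60 mm long, 14 mm thick, 34 mm tall, from 32 to 66 mm above the underside). x axis: along the bar, which is also the line of the cap's two lugs; z: up. Half a turn about z gives the same cap.
- cap: The same cap, 66 mm tall, 220 to 370 g, upright on the bench; origin: centre of its underside, axes as cap_grip. A plug of radius 22 mm, 26 mm long (bevelled foot), with two opposite lugs at its foot, 12 mm wide, 12 mm tall, reaching 31 mm from the axis; above it a disc of radius 36 mm, 6 mm thick, then the bar.
- neck (a point): Centre of the filler neck's mouth, level with its rim, 104 mm above the bench. x: line of the two slots; z: up. A flange 10 mm thick with a hole of radius 24 mm and opposite slots 16 mm wide, reaching 33 mm from the axis. With its bar along x, either way round, the cap goes straight down until its disc rests on the rim: cap_grip is then 26 mm above this point, the lugs 4 mm below the flange.
- bleed (a joint): Bleed valve inside the neck, turned by the cap's lugs: 0 at rest, grows as the cap turns clockwise, in rad; about the cap's twist from the slots less 0.08, up to 1.50. Its spring turns the cap back with 0.08 N m at 0, 0.14 N m half-way and 0.2 N m near the lock.
- bowl: Bystander: small copper bowl, 90 mm across, 35 mm tall; origin under its centre.
- bush: Bystander: brass bush ring, 56 mm across, 30 mm tall; origin under its centre.
- mallet: Bystander: a hammer lying on the bench, handle along its x; origin under its middle.
- oil: Bystander: blue can, 60 mm across, 90 mm tall; origin under its centre.
- reservoir: Grey fixed reservoir, 150 x 130 mm (foot 190 mm along x), neck on top; origin under its centre, axes as neck. Once home the cap turns clockwise only: 4 degrees free, half-way at 45 degrees from the slots, a ball detent resists from about 58, locked at 90. Dark marks on the collar round the mouth (radius 37 to 48 mm), on both sides: long bar at the slots, dot at half-way, twin bars at the lock.
There are look-alikes about, which are no part of the job. What is meant by the cap is not brown, green or purple, and is the larger of those in its own colour.

How it is judged:
By the outcome, as a careful person would: the job done as asked, in the order asked, and still so for the second after the job is handed in, while the arm keeps its last pose, push and grip.
It also fails if it takes over 50 s, if anything falls off the work surface, if the arm or the gripper's body presses on something with over 40 N, if the wrist force passes 120 N, or if a joint passes its speed limit or range.

## Working session

There is one attempt and no reset: what is moved stays moved. The work goes in short steps, Python scripts to look and compute and a tool call to move; the robot and the scene stay as the last step left them, time stands still between calls to the robot, and variables do not carry over. Pictures are saved under pics/ and viewed, at most 10 in all, crops included, and the job is handed in when it is done.

Besides the shell and the picture viewer there is one more tool, called after "Emit:" by a JSON object that holds its "api" and its "payload". drive_tool: Moves the arm, as the interface text tells. Its arguments: {"type":"object","properties":{"motion":{"type":"array"},"gripper":{"type":"number"},"grip_force":{"type":"number"}},"required":["motion"]}

```bash
mkdir -p pics
python3 - <<'E'
from workcell import r
import cv2
for n in("scene","top"):
    cv2.imwrite(f"pics/{n}0.png",cv2.cvtColor(r.camera(n),cv2.COLOR_RGB2BGR)); i=r.camera_info(n); print(n,i)
s=r.get_state(); print(s)
E
```

```text
scene {'fx': 392.3685261559078, 'fy': 392.3685261559078, 'cx': 278.9021245808178, 'cy': 209.5826746613153, 'dist_coeffs': array([0.01423608, 0.        , 0.        , 0.        , 0.        ]), 'R': array([[ 0.8602117 ,  0.50990434, -0.00577845],
       [ 0.29002374, -0.49852946, -0.81691775],
       [-0.41943063,  0.70104632, -0.57672524]]), 't': array([-528.26246399,  -70.25145301, 1311.80095037])}
top {'fx': 403.9100684124729, 'fy': 403.9100684124729, 'cx': 276.78055700952865, 'cy': 207.46932595182847, 'dist_coeffs': array([-0.05879701,  0.        ,  0.        ,  0.        ,  0.        ]), 'R': array([[ 0.02741525, -0.99950901,  0.01517024],
       [-0.9827946 , -0.0297236 , -0.18229449],
       [ 0.1826559 , -0.00991158, -0.98312694]]), 't': array([  29.27677194,  596.24778361, 1106.37421439])}
{'time': 0.1, 'qpos': array([ 9.41898616e-01,  2.45755623e-01,  1.55891431e+00,  2.92959120e-05,
        1.33870814e+00, -1.74113887e-01]), 'joint_vel': array([-2.50917336e-03, -8.15414668e-04, -2.31627283e-03, -4.09747065e-04,
       -1.24119975e-03, -2.29222595e-05]), 'effort': array([-5.63089611e-05, -4.30669427e+01, -3.27129579e+01, -1.85408544e-04,
        2.78064901e-03, -9.53006037e-06]), 'tcp_pos': array([285.40113988, 583.76082502, 403.67102316]), 'eef_rot': array([[-8.98352856e-01,  4.39273256e-01, -1.07333988e-03],
       [ 4.39274438e-01,  8.98351786e-01, -1.42706147e-03],
       [ 3.37366858e-04, -1.75349552e-03, -9.99998406e-01]]), 'wrist_force': array([-0.53214564, -0.46693184,  0.22236887]), 'torque': array([ 0.02733379,  0.00762763, -0.0002239 ]), 'finger_force': 0.0, 'opening': 1.002887947807633}
```

View pics/scene0.png

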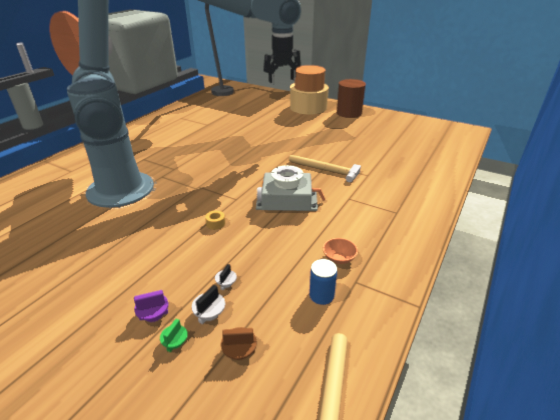

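View pics/top0.png

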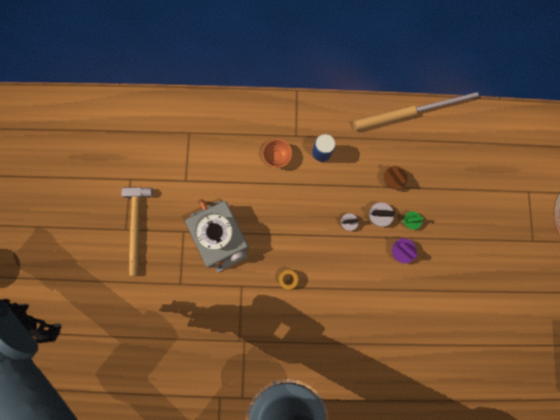

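The cap is the larger steel one, at top (382,214) and scene (209,302). The neck is at top (214,232) and scene (287,175). Next I'll enlarge both.

```bash
cat > h.py <<'E'
import numpy as np, cv2
from workcell import r
def ray(n,uv):
    i=r.camera_info(n);K=np.array([[i['fx'],0,i['cx']],[0,i['fy'],i['cy']],[0,0,1]])
    p=cv2.undistortPoints(np.array(uv,float).reshape(-1,1,2),K,i['dist_coeffs']).reshape(-1,2)
    return -i['R'].T@i['t'], np.c_[p,np.ones(len(p))]@i['R']
def onz(n,uv,z):
    c,d=ray(n,uv); return c+d*((z-c[2])/d[:,2])[:,None]
def proj(n,X):
    i=r.camera_info(n);K=np.array([[i['fx'],0,i['cx']],[0,i['fy'],i['cy']],[0,0,1]])
    return cv2.projectPoints(np.array(X,float).reshape(-1,1,3),cv2.Rodrigues(i['R'])[0],i['t'],K,i['dist_coeffs'])[0].reshape(-1,2)
def grab(n,f):
    im=cv2.cvtColor(r.camera(n),cv2.COLOR_RGB2BGR); cv2.imwrite(f"pics/{f}.png",im); return im
def crop(im,u,v,w,k): return cv2.resize(im[v-w:v+w,u-w:u+w],None,fx=k,fy=k,interpolation=cv2.INTER_CUBIC)
E
python3 - <<'E'
from h import *
t=cv2.imread("pics/top0.png");s=cv2.imread("pics/scene0.png")
cv2.imwrite("pics/c0.png",np.vstack([np.hstack([crop(t,382,214,18,8),crop(t,214,232,18,8)]),np.hstack([crop(s,209,302,18,8),crop(s,288,176,18,8)])]))
g=cv2.cvtColor(t,cv2.COLOR_BGR2HSV)
def comp(mask,off,name,z,cam="top"):
    n,l,st,c=cv2.connectedComponentsWithStats(mask.astype('uint8'))
    for k in range(1,n):
        if st[k,4]<8: continue
        ys,xs=np.where(l==k); P=onz(cam,np.c_[xs,ys]+np.array(off),z)[:,:2]
        w,V=np.linalg.eigh(np.cov((P-P.mean(0)).T)); a=np.degrees(np.arctan2(V[1,1],V[0,1]))
        print(name,st[k,4],(c[k]+off).round(2),P.mean(0).round(1),np.ptp(P,0).round(0),"len/wid",np.sqrt(12*w).round(1),"ang",a.round(1))
w=g[196:232,364:400]; comp(w[...,2]<70,(364,196),"bar",66); comp((w[...,1]<90)&(w[...,2]>90),(364,196),"disc",32)
w=g[214:250,196:232]; comp((w[...,1]<60)&(w[...,2]>170),(196,214),"collar",104);comp(w[...,2]<70,(196,214),"dark",104)
comp(w[...,2]<110,(196,214),"dark110",104)
E
```

```text
bar 107 [383.44 212.82] [ 586.7 -259. ] [15. 64.] len/wid [14.2 62.8] ang 89.9
bar 9 [398.33 216.44] [ 577.4 -302. ] [9. 6.] len/wid [ 7.1 11.4] ang -177.5
disc 362 [380.76 214.76] [ 586.9 -260.5] [72. 71.] len/wid [65.3 71.7] ang -176.9
collar 568 [213.56 231.87] [513.5 216.8] [91. 93.] len/wid [92.2 95.8] ang 99.1
dark 208 [214.09 231.54] [514.3 215.4] [49. 39.] len/wid [34.8 43.4] ang -154.2
dark110 24 [229.71 219.54] [548.6 174.6] [22. 12.] len/wid [10.  23.7] ang -156.0
dark110 257 [213.98 231.28] [515.1 215.8] [57. 44.] len/wid [38.3 48.9] ang -151.2
dark110 60 [227.8  245.85] [476.6 176.3] [31. 27.] len/wid [17.6 32.1] ang 137.4
```

View pics/c0.png

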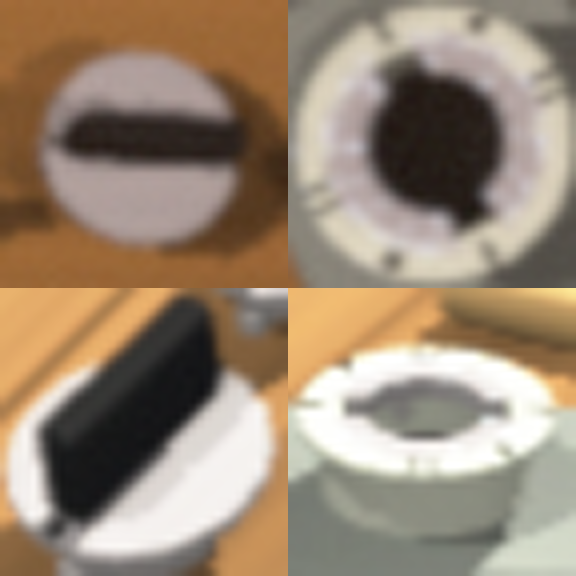

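The top-left panel shows the cap's bar running level, roughly along world y. The top-right panel shows the neck's slots and long bars at panel (378,25) and (488,250), with dots at (478,22) and (392,260), clockwise from the bars. Next I'll get the slot yaw and cross-check with the scene view.

```bash
cat >> h.py <<'E'
def go(x,y,z,yaw=None):
    "shift in tool axes (m) and twist (deg) to TCP x,y,z, tool-y heading yaw"
    s=r.get_state();R=s['eef_rot'];d=R.T@(np.array([x,y,z])-s['tcp_pos'])/1000
    y0=np.degrees(np.arctan2(R[1,1],R[0,1])); tw=0 if yaw is None else y0-yaw
    print("shift",d.round(4),"yaw now",y0.round(2),"twist",round(tw,2))
def st():
    s=r.get_state();R=s['eef_rot']
    print(s['time'],s['tcp_pos'].round(1),"yaw",np.degrees(np.arctan2(R[1,1],R[0,1])).round(2),"tilt",R[:2,2].round(4),"F",s['wrist_force'].round(1),"T",s['torque'].round(2),"op",round(s['opening']*85,1),"ff",s['finger_force'],"q6",s['qpos'][5].round(2))
E
python3 - <<'E'
from h import *
f=lambda p:(np.array(p,float)+.5)/8-.5+np.array([196,214])
for nm,a,b in(("slot",(90,25),(200,250)),("dot",(190,22),(104,260)),("lock",(260,83),(30,200))):
    P=onz("top",[f(a),f(b)],104)[:,:2];d=P[0]-P[1];print(nm,P.round(1).tolist(),P.mean(0).round(1),np.linalg.norm(d).round(1),np.degrees(np.arctan2(d[1],d[0])).round(1)%180)
s=cv2.imread("pics/scene0.png");g=cv2.cvtColor(s,cv2.COLOR_BGR2HSV)
for nm,(u,v),z,cond in(("collar",(288,176),104,lambda w:(w[...,1]<40)&(w[...,2]>225)),("disc",(209,302),32,lambda w:(w[...,1]<50)&(w[...,2]>225))):
    m=cond(g[v-20:v+20,u-20:u+20]).astype('uint8');n,l,stt,c=cv2.connectedComponentsWithStats(m);k=1+stt[1:,4].argmax();ys,xs=np.where(l==k)
    h=cv2.convexHull(np.c_[xs,ys].astype('int32'))[:,0]+[u-20,v-20]
    P=onz("scene",h,z)[:,:2];(c2,rad)=cv2.minEnclosingCircle(P.astype('float32'));e=cv2.fitEllipse(P.astype('float32'));print(nm,np.round(c2,1),rad,np.round(e[0],1),np.round(e[1],1))
go(587,-260.5,300,0)
E
```

```text
slot [[554.5, 237.6], [478.8, 196.0]] [516.7 216.8] 86.4 28.8
dot [[556.6, 203.5], [474.4, 228.2]] [515.5 215.8] 85.8 163.2
lock [[536.3, 178.5], [494.0, 254.5]] [515.1 216.5] 87.0 119.1
collar [517.  210.7] 48.29697799682617 [516.7 211.6] [92.2 95.2]
disc [ 604.5 -265.4] 31.549222946166992 [ 606.9 -265.2] [33.2 60.6]
shift [-0.6418 -0.6258  0.1046] yaw now 63.94 twist 63.94
```

Emit:
{"api": "drive_tool", "payload": {"motion": [{"xyz": [-0.642,-0.626,0.05],"twist": 64},{"xyz": [-0.642,-0.626,0.05],"twist": 64},{"xyz": [-0.642,-0.626,0.05],"twist": 64},{"xyz": [-0.642,-0.626,0.05],"twist": 64},{"xyz": [-0.642,-0.626,0.05],"twist": 64},{"xyz": [-0.642,-0.626,0.05],"twist": 64},{"xyz": [-0.642,-0.626,0.05],"twist": 64},{"xyz": [-0.642,-0.626,0.05],"twist": 64},{"xyz": [-0.642,-0.626,0.05],"twist": 64},{"xyz": [-0.642,-0.626,0.05],"twist": 64},{"xyz": [-0.642,-0.626,0.05],"twist": 64},{"xyz": [-0.642,-0.626,0.05],"twist": 64}], "gripper": 0.4}}

```text
time: 1.6
tcp_pos: [537.7, -123.3, 362.5]
eef_rot: [[0.001, 1.0, -0.0], [1.0, -0.001, 0.0], [0.0, -0.0, -1.0]]
wrist_force: [1.2, 0.8, 1.0]
opening: 0.698
finger_force: 0.0
```

Run:
```python
from h import *
st(); go(587,-260.5,300,0)
```

```text
1.6 [ 537.7 -123.3  362.5] yaw -0.08 tilt [-0.0002  0.0003] F [1.2 0.8 1. ] T [ 0.04 -0.05  0.02] op 59.4 ff 0.0 q6 -0.43
shift [-0.1372  0.0495  0.0625] yaw now -0.08 twist -0.08
```

Emit:
{"api": "drive_tool", "payload": {"motion": [{"xyz": [-0.137,0.05,0.06]},{"xyz": [-0.137,0.05,0.06]},{"xyz": [-0.137,0.05,0.06]},{"xyz": [-0.137,0.05,0.06]},{"xyz": [-0.137,0.05,0.06]}]}}

```text
$.motion[0]: bad value
```

Run:
```python
from h import *
st(); a=grab("scene","s1");b=grab("top","t1")
cv2.imwrite("pics/c1.png",np.hstack([cv2.resize(a[200:350,130:290],None,fx=2.4,fy=2.4,interpolation=2),cv2.resize(b[140:290,300:460],None,fx=2.4,fy=2.4,interpolation=2)]))
go(587,-260.5,211,0)
```

```text
1.6 [ 537.7 -123.3  362.5] yaw -0.08 tilt [-0.0002  0.0003] F [1.2 0.8 1. ] T [ 0.04 -0.05  0.02] op 59.4 ff 0.0 q6 -0.43
shift [-0.134   0.0496  0.1515] yaw now -0.39 twist -0.39
```

View pics/c1.png

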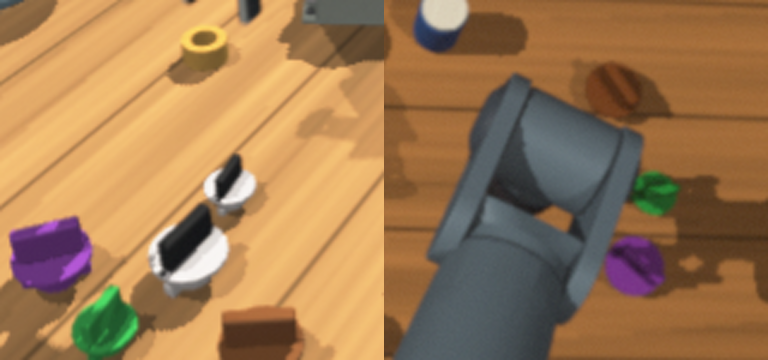

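The move was refused because each row needs a twist. The picture shows the cap clear at crop (188,250), and the arm hides it from the top camera. I'll repeat the move with twist included.

Emit:
{"api": "drive_tool", "payload": {"motion": [{"xyz": [-0.137,0.05,0.06],"twist": 0},{"xyz": [-0.137,0.05,0.06],"twist": 0},{"xyz": [-0.137,0.05,0.06],"twist": 0},{"xyz": [-0.137,0.05,0.06],"twist": 0},{"xyz": [-0.137,0.05,0.06],"twist": 0}]}}

```text
time: 2.33
tcp_pos: [587.3, -257.3, 302.9]
eef_rot: [[0.0, 1.0, -0.0], [1.0, -0.0, 0.001], [0.001, -0.0, -1.0]]
wrist_force: [0.0, -0.2, -0.4]
opening: 0.702
finger_force: 0.0
```

Run:
```python
from h import *
st(); a=grab("scene","s2")
c=crop(a,212,285,45,8)[:,:]
# project where grasp point/bar should be
for p in proj("scene",[[587,-260.5,66],[587,-230.5,66],[587,-290.5,66],[587,-260.5,32]]):
    q=((p+.5-[167,240])*8).astype(int); cv2.circle(c,tuple(int(x) for x in q),4,(0,0,255),-1)
cv2.imwrite("pics/c2.png",cv2.resize(c,(590,590)))
go(587,-260.5,211,0)
```

```text
2.325 [ 587.3 -257.3  302.9] yaw -0.02 tilt [-0.0005  0.0007] F [ 0.  -0.2 -0.4] T [-0.    0.01  0.04] op 59.6 ff 0.0 q6 -0.59
shift [-0.0035 -0.0003  0.0923] yaw now 0.01 twist 0.01
```

View pics/c2.png

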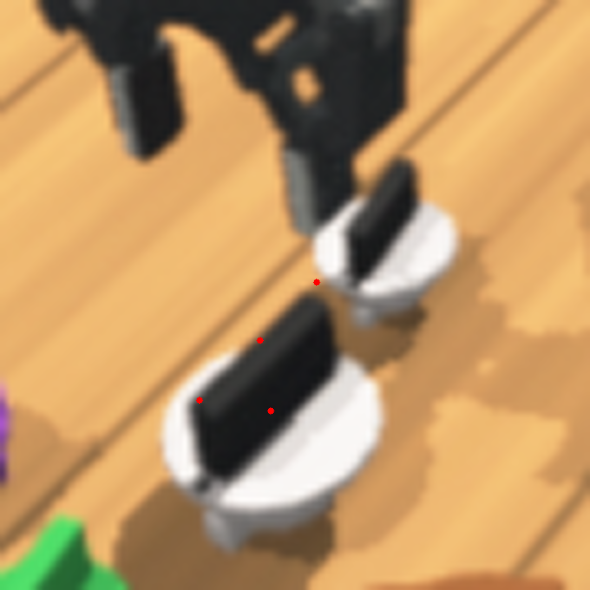

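Scene shows the bar ridge about 2 px below its projection, so the two cameras disagree by about 4 mm. That is harmless for the grip, and I'll split the difference along the bar. Descending now.

Emit:
{"api": "drive_tool", "payload": {"motion": [{"xyz": [-0.005,0,0.04],"twist": 0},{"xyz": [-0.005,0,0.07],"twist": 0},{"xyz": [-0.005,0,0.085],"twist": 0},{"xyz": [-0.005,0,0.092],"twist": 0},{"xyz": [-0.005,0,0.092],"twist": 0},{"xyz": [-0.005,0,0.092],"twist": 0}]}}

```text
time: 3.12
tcp_pos: [587.9, -263.5, 212.4]
eef_rot: [[0.001, 1.0, 0.002], [1.0, -0.001, -0.001], [-0.001, 0.002, -1.0]]
wrist_force: [0.3, -0.5, 0.2]
opening: 0.702
finger_force: 0.0
```

Run:
```python
from h import *
st(); a=grab("scene","s3")
cv2.imwrite("pics/c3.png",crop(a,212,285,45,6))
```

```text
3.125 [ 587.9 -263.5  212.4] yaw -0.05 tilt [ 0.002  -0.0014] F [ 0.3 -0.5  0.2] T [-0.03  0.02  0.01] op 59.7 ff 0.0 q6 -0.6
```

View pics/c3.png

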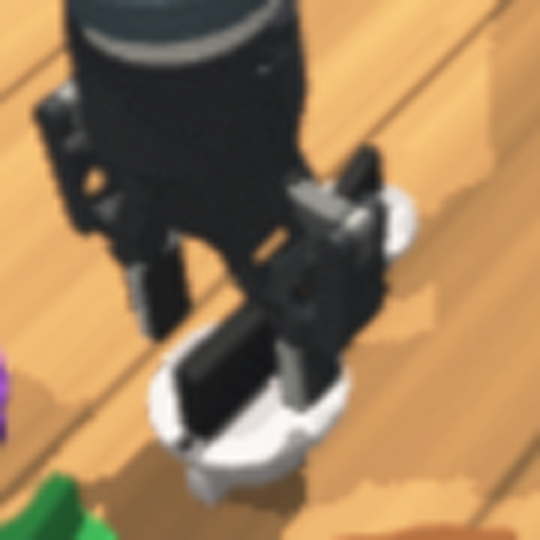

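The fingers straddle the bar, with the tips at crop (160,330) and (298,400). I'll close with a firm grip.

Emit:
{"api": "drive_tool", "payload": {"motion": [{"xyz": [0,0,0],"twist": 0},{"xyz": [0,0,0],"twist": 0},{"xyz": [0,0,0],"twist": 0},{"xyz": [0,0,0],"twist": 0},{"xyz": [0,0,0],"twist": 0},{"xyz": [0,0,0],"twist": 0},{"xyz": [0,0,0],"twist": 0},{"xyz": [0,0,0],"twist": 0}], "gripper": -1, "grip_force": 70}}

```text
time: 4.18
tcp_pos: [587.5, -263.3, 211.1]
eef_rot: [[0.001, 1.0, 0.001], [1.0, -0.001, -0.0], [-0.0, 0.001, -1.0]]
wrist_force: [1.2, 1.0, 0.6]
opening: 0.15
finger_force: 72.2
```

Run:
```python
from h import *
st()
```

```text
4.175 [ 587.5 -263.3  211.1] yaw -0.06 tilt [ 0.0006 -0.0002] F [1.2 1.  0.6] T [ 0.05 -0.26  0.  ] op 12.8 ff 72.18855142593384 q6 -0.6
```

Emit:
{"api": "drive_tool", "payload": {"motion": [{"xyz": [0,0,-0.04],"twist": 0},{"xyz": [0,0,-0.09],"twist": 0},{"xyz": [0,0,-0.15],"twist": 0},{"xyz": [0.06,-0.009,-0.15],"twist": 10},{"xyz": [0.12,-0.018,-0.15],"twist": 20},{"xyz": [0.18,-0.027,-0.15],"twist": 30},{"xyz": [0.24,-0.036,-0.15],"twist": 40},{"xyz": [0.3,-0.045,-0.15],"twist": 50},{"xyz": [0.36,-0.054,-0.15],"twist": 61},{"xyz": [0.42,-0.063,-0.15],"twist": 61},{"xyz": [0.46,-0.07,-0.15],"twist": 61},{"xyz": [0.478,-0.072,-0.15],"twist": 61}]}}

```text
time: 5.68
tcp_pos: [514.5, 216.6, 359.4]
eef_rot: [[0.874, 0.486, -0.003], [0.486, -0.874, -0.001], [-0.003, -0.001, -1.0]]
wrist_force: [-0.3, -0.8, -3.3]
opening: 0.151
finger_force: 71.4
```

Emit:
{"api": "drive_tool", "payload": {"motion": [{"xyz": [0,0,0],"twist": 0},{"xyz": [0,0,0.01],"twist": 0},{"xyz": [0,0,0.01],"twist": 0}]}}

```text
time: 6.05
tcp_pos: [515.7, 213.5, 349.2]
eef_rot: [[0.876, 0.482, -0.003], [0.482, -0.876, -0.001], [-0.003, -0.001, -1.0]]
wrist_force: [0.6, -0.5, -2.6]
opening: 0.15
finger_force: 71.4
```

Run:
```python
from h import *
st(); a=grab("scene","s4");b=grab("top","t4")
cv2.imwrite("pics/c4.png",np.hstack([cv2.resize(a[115:215,235:335],None,fx=4,fy=4,interpolation=2),cv2.resize(b[180:280,160:260],None,fx=4,fy=4,interpolation=2)]))
```

```text
6.05 [515.7 213.5 349.2] yaw -61.16 tilt [-0.0032 -0.0009] F [ 0.6 -0.5 -2.6] T [0.01 0.07 0.02] op 12.7 ff 71.392343044281 q6 1.26
```

View pics/c4.png

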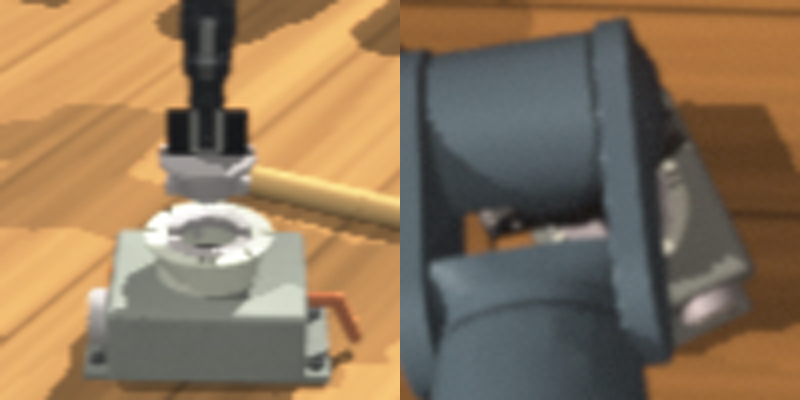

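The cap hangs just above the neck: disc at crop (207,158), collar at (208,230) in scene. The top view is blocked. I'll measure cap against neck in the scene view alone, so that camera bias cancels.

Run:
```python
from h import *
a=cv2.imread("pics/s4.png")
c=cv2.resize(a[148:188,266:310],None,fx=15,fy=15,interpolation=2)
def ring(X,Y,Z,rad,col):
    t=np.radians(np.arange(0,360,3)); p=proj("scene",np.c_[X+rad*np.cos(t),Y+rad*np.sin(t),Z+0*t])
    for q in (p+.5-[266,148])*15: cv2.circle(c,(int(q[0]),int(q[1])),1,col,-1)
ring(516,214,104,48,(0,0,255)); ring(516,214,104,24,(0,0,255))
ring(515.7,213.5,164,36,(255,0,0)); ring(515.7,213.5,138,22,(0,160,0)); ring(515.7,213.5,170,36,(255,0,255))
cv2.imwrite("pics/c5.png",c)
print("px/mm x,y:",(proj("scene",[[516,214,104],[526,214,104],[516,224,104]])).round(2).tolist())
```

```text
px/mm x,y: [[286.89, 172.43], [289.77, 173.26], [288.52, 171.0]]
```

View pics/c5.png

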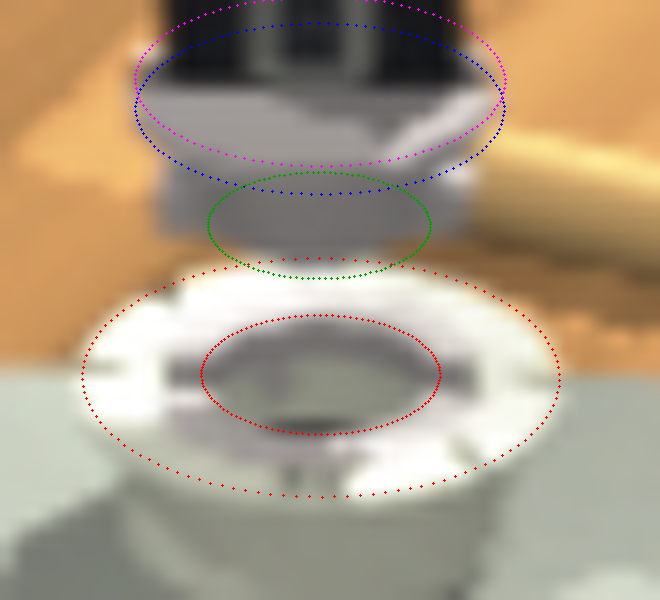

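With the rings drawn, the collar matches (516,214) to within 1 mm (edges at crop 75 and 565, slot tips at 168 and 478). The cap's lug tips at 157 and 477 sit about 1 mm short along the bar. I'll shift and lower it slowly.

Emit:
{"api": "drive_tool", "payload": {"motion": [{"xyz": [0.001,-0.0007,0.015],"twist": 0},{"xyz": [0.001,-0.0007,0.027],"twist": 0},{"xyz": [0.001,-0.0007,0.03],"twist": 0},{"xyz": [0.001,-0.0007,0.033],"twist": 0},{"xyz": [0.001,-0.0007,0.036],"twist": 0},{"xyz": [0.001,-0.0007,0.038],"twist": 0},{"xyz": [0.001,-0.0007,0.04],"twist": 0},{"xyz": [0.001,-0.0007,0.04],"twist": 0}]}}

```text
time: 7.15
tcp_pos: [516.4, 215.9, 310.8]
eef_rot: [[0.875, 0.484, -0.0], [0.484, -0.875, -0.0], [-0.0, -0.0, -1.0]]
wrist_force: [0.5, 0.5, -2.9]
opening: 0.152
finger_force: 71.4
```

Run:
```python
from h import *
st()
```

```text
7.15 [516.4 215.9 310.8] yaw -61.06 tilt [-0.0002 -0.    ] F [ 0.5  0.5 -2.9] T [ 0.03  0.03 -0.  ] op 12.9 ff 71.41656875610352 q6 1.26
```

The cap's foot is about 4 mm below the rim with no contact force. I'll continue down.

Emit:
{"api": "drive_tool", "payload": {"motion": [{"xyz": [0,0,0.003],"twist": 0},{"xyz": [0,0,0.006],"twist": 0},{"xyz": [0,0,0.009],"twist": 0},{"xyz": [0,0,0.012],"twist": 0},{"xyz": [0,0,0.015],"twist": 0},{"xyz": [0,0,0.018],"twist": 0},{"xyz": [0,0,0.02],"twist": 0},{"xyz": [0,0,0.021],"twist": 0}]}}

```text
time: 8.15
tcp_pos: [516.4, 215.9, 289.8]
eef_rot: [[0.875, 0.484, -0.0], [0.484, -0.875, -0.0], [-0.0, -0.0, -1.0]]
wrist_force: [0.6, 0.4, -3.1]
opening: 0.151
finger_force: 71.4
```

Run:
```python
from h import *
st()
```

```text
8.15 [516.4 215.9 289.8] yaw -61.06 tilt [-0.0002 -0.    ] F [ 0.6  0.4 -3.1] T [-0.04 -0.02 -0.  ] op 12.9 ff 71.43982172012329 q6 1.26
```

Free all the way down. Now I'll press until it seats.

Emit:
{"api": "drive_tool", "payload": {"motion": [{"xyz": [0,0,0.001],"twist": 0},{"xyz": [0,0,0.0015],"twist": 0},{"xyz": [0,0,0.002],"twist": 0},{"xyz": [0,0,0.002],"twist": 0}]}}

```text
time: 8.65
tcp_pos: [516.6, 216.0, 289.1]
eef_rot: [[0.875, 0.484, 0.0], [0.484, -0.875, -0.0], [0.0, 0.0, -1.0]]
wrist_force: [-4.5, -2.0, 5.4]
opening: 0.15
finger_force: 73.0
```

Run:
```python
from h import *
st()
```

```text
8.65 [516.6 216.  289.1] yaw -61.05 tilt [ 0.0001 -0.0001] F [-4.5 -2.   5.4] T [-0.15  0.89 -0.01] op 12.7 ff 72.967529296875 q6 1.26
```

Seated: z is 289.1, the depth expected, with about 8 N of push. Now the twist, in two parts.

Emit:
{"api": "drive_tool", "payload": {"motion": [{"xyz": [0,0,0],"twist": 4},{"xyz": [0,0,0],"twist": 9},{"xyz": [0,0,0],"twist": 14},{"xyz": [0,0,0],"twist": 19},{"xyz": [0,0,0],"twist": 24},{"xyz": [0,0,0],"twist": 24}]}}

```text
time: 9.4
tcp_pos: [516.9, 215.3, 289.2]
eef_rot: [[0.996, 0.086, 0.001], [0.086, -0.996, -0.002], [0.001, 0.002, -1.0]]
wrist_force: [-3.1, -5.4, 4.8]
opening: 0.148
finger_force: 72.8
```

Run:
```python
from h import *
st()
```

```text
9.4 [516.9 215.3 289.2] yaw -85.05 tilt [ 0.0012 -0.0022] F [-3.1 -5.4  4.8] T [-0.85  0.62  0.12] op 12.6 ff 72.75731921195984 q6 1.68
```

The 0.12 N m reaction shows the lugs are driving the valve. I'll finish the turn.

Emit:
{"api": "drive_tool", "payload": {"motion": [{"xyz": [0,0,0],"twist": 5},{"xyz": [0,0,0],"twist": 10},{"xyz": [0,0,0],"twist": 15},{"xyz": [0,0,0],"twist": 19},{"xyz": [0,0,0],"twist": 21},{"xyz": [0,0,0],"twist": 21},{"xyz": [0,0,0],"twist": 21}]}}

```text
time: 10.28
tcp_pos: [516.9, 215.2, 289.2]
eef_rot: [[0.961, -0.276, 0.001], [-0.276, -0.961, -0.003], [0.002, 0.002, -1.0]]
wrist_force: [-2.7, -6.4, 6.4]
opening: 0.15
finger_force: 72.9
```

Run:
```python
from h import *
st(); a=grab("scene","s6")
c=cv2.resize(a[140:195,255:320],None,fx=10,fy=10,interpolation=2)
cv2.imwrite("pics/c6.png",c)
```

```text
10.275 [516.9 215.2 289.2] yaw -106.0 tilt [ 0.001  -0.0027] F [-2.7 -6.4  6.4] T [-0.98  0.68  0.16] op 12.8 ff 72.88438439369202 q6 2.04
```

View pics/c6.png

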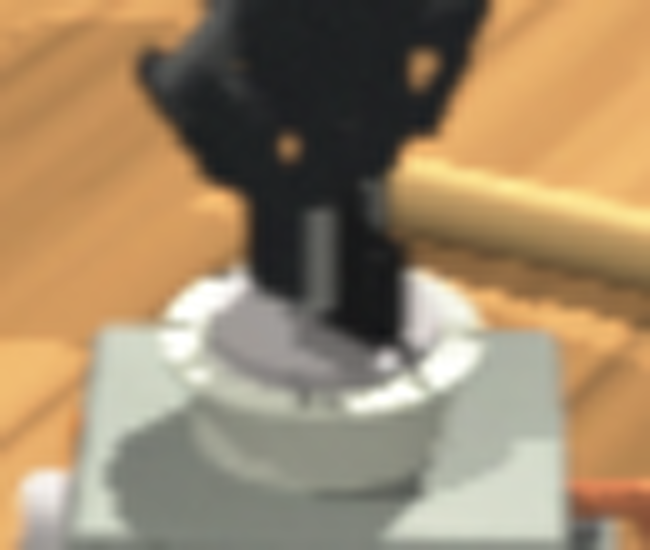

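The cap is seated, with its disc on the rim, and the bar's near end at crop (385,350) points at the dot at (415,378). The measured bar heading is within about 0.5° of half-way, and the reaction of about 0.15 N m matches the spring there. Handing in.

```bash
python3 -c "
from workcell import r
print(r.sign_off())"
```

```text
the job is handed in; nothing more can be done
None
```

The cap is fully home in the neck, turned clockwise about 45° to the vent dot and still held by the gripper; the job was handed in at about 10 s, and no verdict was returned.

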